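# Clear the tester's catch tray and hold the hidden bolt head behind the bracket

### The arm

A 6-joint arm with a two-finger parallel gripper is mounted at the origin on the work surface. World frame = base frame: x ahead of the robot, y to its left, z up, the work surface at z = 0. Lengths are in m, angles in rad, forces in N, time in s.
With the tool pointing down it reaches from about 0.3 to 0.775 m from the base axis. Payload 14.6 kg.
Tool frame: the origin (TCP) lies midway between the tips of the shut fingers; the grasp point (between the pads) lies 19 mm behind it (ctrl.pinch_z is the distance from the TCP to the grasp point, in m); z points along the fingers, y is the line along which they close (so a half turn about z gives the same grasp; the last joint's range is limited). The gripper opens to 94 mm and grips with 3 to 60 N. Pads are 16 mm wide; open, the fingers measure 119 mm over their backs; the gripper's body (75 mm by 177 mm) begins 78 mm behind the grasp point.
Start: joints at [-1.304, 0.3, 1.521, -0, 1.321, -0.067], TCP at [0.18, -0.52, 0.205] pointing down, gripper open.
Joint ranges: [-3.03, 3.03], [-0.79, 2.21], [0.23, 2.52], [-1.04, 4.18], [0, 3.07], [-2.55, 2.55]. Speed limits (rad/s): [2.22, 2.22, 2.57, 3.14, 3.14, 3.14].

### API

Orientations are given as [roll, pitch, yaw] about the fixed x, y, z axes, in that order (R = Rz(yaw) Ry(pitch) Rx(roll)).
In Python, from station import ctrl gives the robot as it stands.
- The arm moves only by the tool jog_arm, never from a script. Its argument "motion" is a list of rows, each a list of 7 numbers: the shift along the tool's x, y, z in m, then the turn, a rotation vector about the tool's x, y, z in rad, then the opening, from -1 (shut) to 1 (fully open). In form: [[tx, ty, tz, rx, ry, rz, gripper], ...]. A call has 1 to 5 rows; each row shifts and turns the commanded pose from where the row before left it, along the tool's axes as they then stand; what a row does not reach is not made up. A row lasts 1/10 s, in which the tool goes at most 50 mm and 8.59 degrees, less where a joint would pass 70% of its speed; a pose out of reach is approached as far as the arm can. A call is refused whole if a number of a shift passes 0.05 or a number of a turn 0.15, either way. A call with a gripper value outside its range is refused whole. The fingers move at their own pace and stop on an object; "squeeze" is the grip in N (left out, the last holds). Time passes only in rows, so rows that do not move let the fingers close. It gives the time, the measured TCP pose, the force, the opening and the grip force at its end, in the units of the state.
- ctrl.get_obs(): the state, without advancing time (a new reading comes with each control period).
- ctrl.camera(name): name is "scene" or "top" or "wrist"; returns the picture (480x640x3 uint8, red, green, blue); there is no depth.
- ctrl.camera_model(name): a dict with "intrinsics" (3x3 intrinsics, pixels), "k1" (the pictures are not rectified: a ray, as slopes to the right and down, at radius r is drawn at 1 + k1 r^2 times it, then the intrinsics apply), "rvec" (rotation vector, rad) and "tvec" (3), from world to camera coordinates, as OpenCV has them. Camera axes: x right, y down, z forward; pixel columns grow to the right and rows downward; lengths in m; the calibration is good to about 2 mm. A picture is of the moment at which its call begins: read the wrist's pose just before it. camera_model takes no time and is no camera call; for the wrist camera it gives the pose at the moment of the call.
- ctrl.hand_in(): hands the job in; it is judged then, once.
The state is a dict: "time_s": time; "qpos": joint angles; "joint_vel": joint speeds; "tau": joint torques, N m; "ee_pos": TCP position; "eef_rot": TCP orientation; "force": force on the tool from outside, world axes, zero at the start; "moment": the same for the moment, N m; "grip_width": finger opening in m; "grip_force": force on a finger pad.
Only numpy, scipy, OpenCV 4.12 (cv2) and the standard library are available. Lean on these libraries where they do the work, as an engineer would, in place of code of your own. Each camera call takes 0.05 s, during which the arm holds its last target. There are 200 camera calls.

### The job

Strip-down after a tensile test: first put both halves of the broken test piece from the catch tray into the grey tote. Then reach down into the narrow gap behind the upright bracket, grip the hidden hexagon bolt head across two of its flats and hold it still, so that the spanner hanging on the nut in front stops sinking before it gets down to the bench; do not touch the spanner, and leave the carton, bottle and screwdriver where they are. The program finishes while still holding the bolt head firmly: do not let go.

Things in the scene. Friction and masses are not known exactly. Their poses are not given: they have to be found in the camera images.
- fixture: Bracket fixture, fixed to the bench. Base plate 150 x 110 x 12 mm (x, y, z). Origin on the bench below the bolt head, mid-gap; z up. Two upright plates square to x, 8 mm thick, 60 mm wide in y, tops 148 mm above the bench: bracket (inner face x = -25 mm) and rear plate (inner face x = +25 mm). The 50 mm gap is open at the top and both y sides. Nut and spanner are outside the bracket (-x).
- head (a point): Centre of the hexagon bolt head in the middle of the gap, 120 mm above the bench, 28 mm below the plates' tops. 24 mm across flats, 20 mm long along the bolt axis (level, the fixture's x axis), 15 mm from each plate; an 18 mm round bush joins it to the bracket. Its axes turn with the bolt; at bolt angle 0 they are the fixture's.
- bolt_head: The hexagon bolt head itself, origin and axes as point head. It turns very stiffly (5 N m per rad/s, driven by about 0.07 N m of spanner weight): if the jaws close on the flats a little askew, the head turns slowly into line with them, which dies away in about two seconds.
- bolt (a joint): Angle (rad) of bolt, head, nut and spanner, turning as one about the fixture's x axis. At 0 the spanner points level along fixture +y and one pair of head flats faces +y and -y (a pair every 60 deg). Grows as the spanner sinks (negative turn about +x). Starts at -0.3 to 0.25, creeps up 0.008 to 0.017 rad/s; spanner down at 0.95.
- spanner: Steel ring spanner on the nut in front of the bracket; origin on the bolt axis at the centre of the bolt head. It lies in a plane 37 to 45 mm in front (-x) of the origin; ring of radius 20 mm round the axis, shank 14 mm high, its outer end (radius 13 mm) reaching 130 mm along its own +y. Not to be touched.
- tray: Dark grey sheet-metal catch tray, fixed, 220 x 150 x 16 mm (x, y, z), walls 4 mm, floor 4 mm thick; origin under its centre on the bench.
- tote: Grey open tote, fixed, 220 x 150 x 70 mm (x, y, z) outside, walls and floor 4 mm; origin under its centre on the bench.
- long_half_tab (a point): Longer half of the broken aluminium test piece (about 100 g), lying flat in the tray. The point is the centre of its wide tab, half-way up. The tab is 45 mm along its x, 28 mm wide along its y, 20 mm high; a neck 15 mm wide and 20 mm high goes on from the tab a further 40 mm along +x.
- short_half_tab (a point): Shorter half (about 85 g): same tab, 45 x 28 x 20 mm, with a neck 15 mm wide going on only 22 mm along +x. The point is the tab's centre, half-way up.
- long_half: The longer half; origin under the centre of its tab, axes as the point's.
- short_half: The shorter half; origin under the centre of its tab, axes as the point's.
- carton: Bystander: small cardboard carton 90 x 70 x 45 mm; origin under its centre.
- bottle: Bystander: white bottle, 48 mm across, 110 mm high; origin under its centre.
- screwdriver: Bystander: screwdriver lying flat; origin under its middle.
Not all that is in view belongs to the job. There is more than one size of the fixture; the one meant has the size given above.

How it is judged:
On the way, in this order (a step that is already met when the one before it is completed fails the run):
1. both halves of the test piece lie released in the tote (x of long_half_tab in the frame of tote between -0.1 and 0.1 m and y of long_half_tab in the frame of tote between -0.068 and 0.068 m and z of each of long_half_tab, short_half_tab in the frame of tote below 0.06 m and contact force between the fingers and long_half below 0.2 N and linear speed of each of long_half, short_half below 0.03 m/s and x of short_half_tab in the frame of tote between -0.1 and 0.1 m and y of short_half_tab in the frame of tote between -0.068 and 0.068 m and contact force between the fingers and short_half below 0.2 N), for 0.2 s.
2. the bolt head is gripped in the gap and no longer turns (contact force between the fingers and bolt_head above 6 N and distance between the grasp point and head below 0.02 m and velocity of joint bolt between -0.005 and 0.005 rad/s and value of joint bolt below 0.9 rad), for 0.3 s.
At the end, for the whole second after the job is handed in: Both halves rest, released, inside the tote; the fingers press on the bolt head with over 6 N, the grasp point within 20 mm of the head's centre; the bolt turns slower than 0.005 rad/s and its angle is below 0.9 rad (spanner not down) (all of step 1 and all of step 2); the arm keeps its last pose, push and grip.
It fails at once if the robot pushes the spanner (contact force between any of the fingers, the arm and spanner above 2 N).
It fails at once if carton, bottle or screwdriver displaced by over 30 mm (distance of any of carton, bottle, screwdriver from where it was at the start of the episode above 0.03 m).
It also fails if it takes over 64 s, if anything falls off the work surface, if the arm or the gripper's body presses on something with over 40 N, if the wrist force passes 120 N, or if a joint passes its speed limit or range.

## Working session

There is one attempt and no reset: what is moved stays moved. The work goes in short steps, Python scripts to look and compute and a tool call to move; the robot and the scene stay as the last step left them, time stands still between calls to the robot, and variables do not carry over. Pictures are saved under pics/ and viewed, at most 10 in all, crops included, and the job is handed in when it is done.

Besides the shell and the picture viewer there is one more tool, called after ">>>" by a JSON object that holds its "name" and its "arguments", one argument or row to a line. jog_arm: Moves the arm, as the interface text tells. Its arguments: {"type":"object","properties":{"motion":{"type":"array"},"squeeze":{"type":"number"}},"required":["motion"]}

```bash
ls && mkdir -p pics && cat > h.py <<'E'
import numpy as np, cv2
from station import ctrl
from scipy.spatial.transform import Rotation as R
def snap(n,f=None):
    m=ctrl.camera_model(n); im=np.array(ctrl.camera(n))
    if f: cv2.imwrite('pics/'+f,cv2.cvtColor(im,cv2.COLOR_RGB2BGR))
    return im,m
def cam(m):
    Rm=cv2.Rodrigues(np.array(m['rvec'],float))[0]; t=np.array(m['tvec'],float).ravel()
    return Rm,t
def ray(m,uv):
    K=np.array(m['intrinsics'],float); uv=np.array(uv,float).reshape(-1,1,2)
    k=np.array([m['k1'],0,0,0,0],float)
    p=cv2.undistortPoints(uv,K,k).reshape(-1,2); Rm,t=cam(m)
    d=np.c_[p,np.ones(len(p))]@Rm
    return -Rm.T@t,d
def onz(m,uv,z):
    c,d=ray(m,uv); return c+d*((z-c[2])/d[:,2])[:,None]
def proj(m,P):
    return cv2.projectPoints(np.array(P,float).reshape(-1,1,3),np.array(m['rvec'],float),np.array(m['tvec'],float),np.array(m['intrinsics'],float),np.array([m['k1'],0,0,0,0.]))[0].reshape(-1,2)
E
python3 - <<'E'
from h import *
a,m=snap('top','top0.png'); b,m2=snap('scene','scene0.png')
for x in (m,m2):
    Rm,t=cam(x); print(-Rm.T@t, x['k1'], np.array(x['intrinsics'])[0])
print(ctrl.get_obs())
E
```

```text
pics
[0.32926745 0.03594064 1.4186993 ] 0.06295161967206189 [596.52443373   0.         314.48934664]
[ 1.16101686 -0.15848665  1.1611652 ] -0.14667291247868866 [595.62443419   0.         325.30585553]
{'time_s': 0.1, 'qpos': array([-1.30363257e+00,  3.00401263e-01,  1.52153094e+00, -2.07569926e-05,
        1.32067469e+00, -6.65961315e-02]), 'joint_vel': array([-0.00200196, -0.00288094, -0.00106458,  0.00152681, -0.00044899,
       -0.00062519]), 'tau': array([ 5.42009384e-04, -5.32642579e+01, -3.53284049e+01,  7.09275459e-02,
        2.35399744e-02, -8.97671339e-05]), 'ee_pos': array([ 0.1801108 , -0.5194249 ,  0.20494584]), 'eef_rot': array([-3.14057932e+00, -4.74334689e-05,  3.33765008e-01]), 'force': array([-0.61320705, -0.23263046,  0.06300155]), 'moment': array([ 0.03739618, -0.00359897, -0.0448698 ]), 'grip_force': 0.0, 'grip_width': 0.09411001273670992}
```

View pics/top0.png

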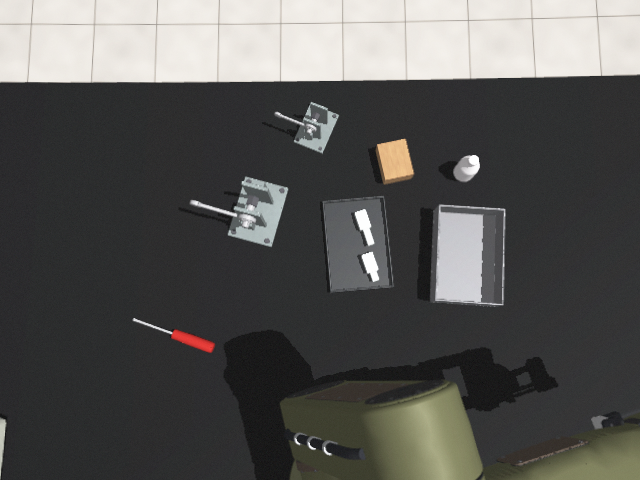

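View pics/scene0.png

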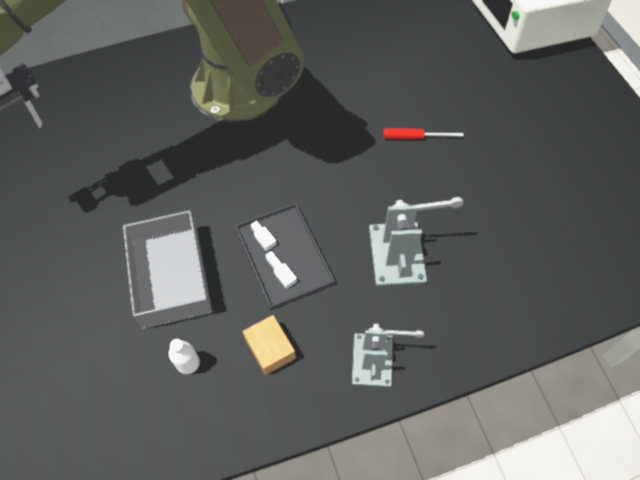

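Top view: the large fixture is at about (258,212) with its spanner tip at (193,204). The tray is at (358,245), with the halves at (363,226) and (370,266), and the tote at (469,255). The scene view shows the same layout, with the spanner tip at (457,203). The smaller fixture is a decoy.

```bash
cat > m1.py <<'E'
from h import *
def load(n): return cv2.imread('pics/'+n)
a=load('top0.png'); m=ctrl.camera_model('top'); m2=ctrl.camera_model('scene')
hsv=cv2.cvtColor(a,cv2.COLOR_BGR2HSV); 
# halves
k=np.zeros(a.shape[:2],np.uint8); k[205:285,335:388]=255
w=((hsv[...,2]>200)&(k>0)).astype(np.uint8)
n,l,s,c=cv2.connectedComponentsWithStats(w)
for i in range(1,n):
    if s[i,4]<60: continue
    v,u=np.where(l==i); P=onz(m,np.c_[u,v],0.024)[:,:2]
    mu=P.mean(0); U,S,V=np.linalg.svd(P-mu,full_matrices=False); d=V[0]
    q=(P-mu)@d; e=(P-mu)@V[1]
    # tab side = wider
    if e[q>0].std()>e[q<0].std(): d=-d; q=-q
    tab=mu+d*(q.min()+0.0225)
    print('half px',s[i,4],'len',np.ptp(q).round(4),'wid',np.ptp(e).round(4),'tab',tab.round(4),'yaw',np.arctan2(d[1],d[0]).round(3))
print('tote',onz(m,[[439,206],[505,208],[503,305],[433,302]],.07).round(3).tolist())
# fixture base
k[:]=0;k[165:260,222:296]=255
g=((hsv[...,2]>75)&(k>0)).astype(np.uint8)
C=onz(m,[[245,177.5],[289,187],[273,247],[228,236]],.012)
print('base corners',C.round(3).tolist())
print('base mean',C.mean(0).round(4),'edges',[np.linalg.norm(C[i]-C[(i+1)%4]).round(3) for i in range(4)],'yaw', [np.arctan2(*(p[1::-1])).round(3) for p in (C[0]-C[3],C[1]-C[2])])
c1,d1=ray(m,[[194,204]]);c2,d2=ray(m2,[[457,203]])
A=np.c_[d1[0],-d2[0]];st=np.linalg.lstsq(A,c2-c1,rcond=None)[0]
print('tip',(c1+st[0]*d1[0]).round(4),(c2+st[1]*d2[0]).round(4))
b=load('scene0.png')
print('carton/bottle',onz(m,[[395,163],[466,170]],[.045]).round(3).tolist())
cv2.imwrite('pics/crop.png',np.hstack([cv2.resize(a[165:285,180:300],(400,400),interpolation=2),cv2.resize(b[180:300,360:480],(400,400),interpolation=2)]))
E
python3 m1.py
```

```text
half px 329 len 0.0856 wid 0.0271 tab [ 0.5943 -0.0509] yaw -2.832
half px 289 len 0.0674 wid 0.0274 tab [ 0.4917 -0.0656] yaw -2.829
tote [[0.615, -0.224, 0.07], [0.609, -0.372, 0.07], [0.389, -0.355, 0.07], [0.396, -0.202, 0.07]]
base corners [[0.701, 0.232, 0.012], [0.677, 0.125, 0.012], [0.53, 0.162, 0.012], [0.557, 0.27, 0.012]]
base mean [0.6161 0.1975 0.012 ] edges [np.float64(0.11), np.float64(0.151), np.float64(0.111), np.float64(0.149)] yaw [np.float64(-0.26), np.float64(-0.25)]
tip [0.6091 0.3265 0.1344] [0.6096 0.3281 0.1349]
carton/bottle [[0.725, -0.129, 0.045], [0.706, -0.294, 0.045]]
```

View pics/crop.png

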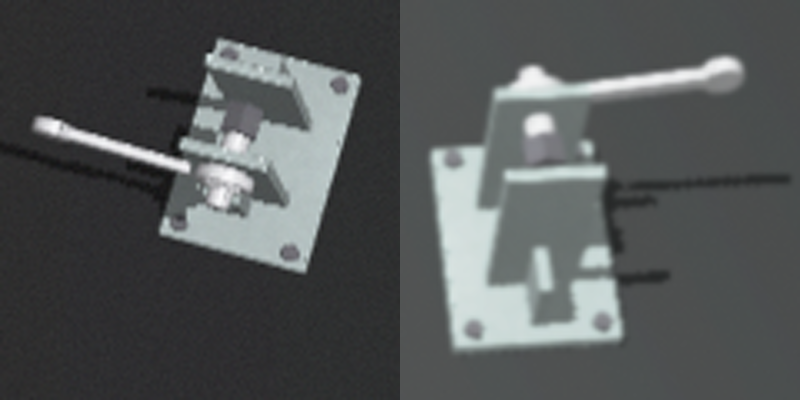

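The crop shows the dark head just behind the bracket at crop-left (240,115), the bracket top near (225,152) and the rear-plate top near (250,65). The spanner is close to level, at about -0.12 rad. I'm moving over the short half now.

>>> {"name": "jog_arm", "arguments": {
  "motion": [
    [0.036,-0.027,0,0,0,0,0.3],
    [0.036,-0.027,0,0,0,0,0.3],
    [0.036,-0.027,0,0,0,0,0.3],
    [0.036,-0.027,0,0,0,0,0.3],
    [0.036,-0.027,0,0,0,0,0.3]
  ],
  "squeeze": 25
}}

```text
time_s: 0.6
ee_pos: [0.3066, -0.3314, 0.2053]
eef_rot: [-3.141, 0.0, 0.333]
force: [1.0, -0.6, -0.1]
grip_width: 0.0613
grip_force: 0.0
```

>>> {"name": "jog_arm", "arguments": {
  "motion": [
    [0.036,-0.027,0,0,0,0,0.3],
    [0.036,-0.027,0,0,0,0,0.3],
    [0.036,-0.027,0,0,0,0,0.3],
    [0.036,-0.027,0,0,0,0,0.3],
    [0.036,-0.027,0,0,0,0,0.3]
  ]
}}

```text
time_s: 1.1
ee_pos: [0.4325, -0.1448, 0.2054]
eef_rot: [-3.142, 0.0, 0.334]
force: [0.3, -0.5, -0.1]
grip_width: 0.0612
grip_force: 0.0
```

>>> {"name": "jog_arm", "arguments": {
  "motion": [
    [0.036,-0.027,0.03,0,0,0.02,0.3],
    [0.036,-0.027,0.03,0,0,0,0.3],
    [0,0,0.03,0,0,0,0.3],
    [0,0,0,0,0,0,0.3]
  ]
}}

```text
time_s: 1.5
ee_pos: [0.4774, -0.0768, 0.1165]
eef_rot: [-3.138, 0.006, 0.316]
force: [-0.1, -0.3, 0.2]
grip_width: 0.0612
grip_force: 0.0
```

```bash
cat > m2.py <<'E'
from h import *
import sys
o=ctrl.get_obs(); print(o['time_s'],o['ee_pos'].round(4),o['eef_rot'].round(4),o['grip_width'])
a,m=snap('wrist',sys.argv[1])
hsv=cv2.cvtColor(a,cv2.COLOR_RGB2HSV)
w=((hsv[...,2]>200)&(hsv[...,1]<40)).astype(np.uint8)
n,l,s,c=cv2.connectedComponentsWithStats(w)
for i in range(1,n):
    if s[i,4]<1500: continue
    v,u=np.where(l==i); P=onz(m,np.c_[u,v],0.024)[:,:2]
    r=cv2.minAreaRect((P*1000).astype(np.float32))
    print('blob',s[i].tolist(),P.mean(0).round(4),r, P.min(0).round(3),P.max(0).round(3))
E
python3 m2.py w1.png
```

```text
1.5 [ 0.4774 -0.0768  0.1165] [-3.1381  0.0058  0.3157] 0.061166064940738174
blob [0, 0, 45, 65, 1708] [0.558  0.1617] ((557.9998168945312, 165.18975830078125), (27.618576049804688, 47.32670974731445), 74.27381896972656) [0.532 0.146] [0.577 0.176]
blob [313, 34, 43, 132, 4359] [ 0.5806 -0.0543] ((572.94580078125, -56.83257293701172), (85.25606536865234, 28.00409698486328), 17.951478958129883) [ 0.532 -0.077] [ 0.617 -0.031]
blob [487, 127, 153, 236, 14125] [ 0.5209 -0.2775] ((524.2025756835938, -281.27197265625), (64.18875122070312, 195.66427612304688), 85.76426696777344) [ 0.429 -0.315] [ 0.624 -0.242]
blob [290, 188, 38, 87, 2692] [ 0.4828 -0.0675] ((479.203369140625, -68.7454833984375), (67.17008209228516, 28.044307708740234), 18.544160842895508) [ 0.445 -0.086] [ 0.514 -0.047]
```

View pics/w1.png

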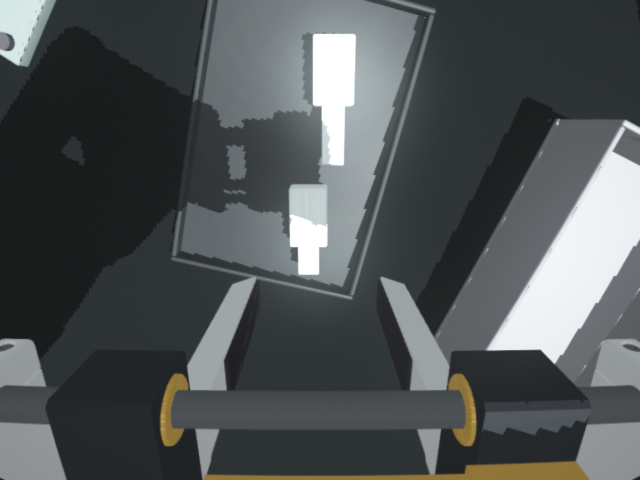

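The wrist view shows both halves clearly: the short one at (308,230) and the long one at (333,100). Picking up the short one.

>>> {"name": "jog_arm", "arguments": {
  "motion": [
    [0.008,-0.007,0.04,0,0,0,0.3],
    [0,0,0.04,0,0,0,0.3],
    [0,0,0.026,0,0,0,0.3],
    [0,0,0,0,0,0,0.3],
    [0,0,0,0,0,0,-1]
  ]
}}

```text
time_s: 2.05
ee_pos: [0.4854, -0.0698, 0.0159]
eef_rot: [3.141, -0.001, 0.313]
force: [-0.1, -0.4, 0.4]
grip_width: 0.0562
grip_force: 0.0
```

>>> {"name": "jog_arm", "arguments": {
  "motion": [
    [0,0,0,0,0,0,-1],
    [0,0,0,0,0,0,-1],
    [0,0,0,0,0,0,-1],
    [0,0,0,0,0,0,-1]
  ]
}}

```text
time_s: 2.45
ee_pos: [0.4849, -0.069, 0.0147]
eef_rot: [3.141, -0.001, 0.314]
force: [-3.0, 1.1, 8.9]
grip_width: 0.0279
grip_force: 25.0
```

>>> {"name": "jog_arm", "arguments": {
  "motion": [
    [0,0,-0.03,0,0,0,-1],
    [0,0,-0.045,0,0,0,-1],
    [-0.01,0.02,-0.03,0,0,0,-1],
    [-0.018,0.04,0,0,0,0,-1],
    [-0.018,0.04,0,0,0,0,-1]
  ]
}}

```text
time_s: 2.95
ee_pos: [0.4718, -0.1794, 0.1203]
eef_rot: [3.14, -0.002, 0.316]
force: [1.0, 0.8, -1.3]
grip_width: 0.0277
grip_force: 25.0
```

>>> {"name": "jog_arm", "arguments": {
  "motion": [
    [-0.018,0.04,0,0,0,0,-1],
    [-0.018,0.04,0,0,0,0,-1],
    [-0.01,0.022,0.02,0,0,0,-1],
    [0,0,0,0,0,0,-1]
  ]
}}

```text
time_s: 3.35
ee_pos: [0.4578, -0.2915, 0.0968]
eef_rot: [-3.139, 0.002, 0.311]
force: [0.3, 0.6, 0.1]
grip_width: 0.0277
grip_force: 25.0
```

>>> {"name": "jog_arm", "arguments": {
  "motion": [
    [0,0,0.04,0,0,0,-1],
    [0,0,0.033,0,0,0,-1],
    [0,0,0,0,0,0,-1],
    [0,0,0,0,0,0,-1]
  ]
}}

```text
time_s: 3.75
ee_pos: [0.4598, -0.2891, 0.027]
eef_rot: [-3.142, -0.0, 0.314]
force: [-0.1, 0.2, -0.4]
grip_width: 0.0278
grip_force: 25.0
```

>>> {"name": "jog_arm", "arguments": {
  "motion": [
    [0,0,0,0,0,0,0.3],
    [0,0,0,0,0,0,0.3],
    [0,0,0,0,0,0,0.3],
    [0,0,-0.045,0,0,0,0.3],
    [0,0,-0.045,0,0,0,0.3]
  ]
}}

```text
time_s: 4.25
ee_pos: [0.4589, -0.2891, 0.117]
eef_rot: [-3.14, 0.001, 0.314]
force: [1.1, -0.4, 0.0]
grip_width: 0.0607
grip_force: 0.0
```

>>> {"name": "jog_arm", "arguments": {
  "motion": [
    [0.0323,-0.0309,0,0,0,0,0.3],
    [0.0323,-0.0309,0,0,0,0,0.3],
    [0.0323,-0.0309,0,0,0,0,0.3],
    [0.0323,-0.0309,0,0,0,0,0.3],
    [0.0323,-0.0309,0,0,0,0,0.3]
  ]
}}

```text
time_s: 4.75
ee_pos: [0.5661, -0.091, 0.1168]
eef_rot: [3.141, -0.001, 0.314]
force: [-0.2, -1.3, -0.1]
grip_width: 0.0611
grip_force: 0.0
```

>>> {"name": "jog_arm", "arguments": {
  "motion": [
    [0.0323,-0.0309,0,0,0,0,0.3],
    [0,0,0.04,0,0,0,0.3],
    [0,0,0.02,0,0,0,0.3],
    [0,0,0,0,0,0,0.3]
  ]
}}

```text
time_s: 5.15
ee_pos: [0.5851, -0.0528, 0.0538]
eef_rot: [-3.14, 0.004, 0.314]
force: [0.5, -1.0, -0.2]
grip_width: 0.0612
grip_force: 0.0
```

>>> {"name": "jog_arm", "arguments": {
  "motion": [
    [0,0,0.03,0,0,0,0.3],
    [0,0,0.015,0,0,0,0.3],
    [0,0,0,0,0,0,0.3],
    [0,0,0,0,0,0,-1],
    [0,0,0,0,0,0,-1]
  ]
}}

```text
time_s: 5.65
ee_pos: [0.5873, -0.0535, 0.0125]
eef_rot: [3.141, -0.002, 0.314]
force: [1.0, -1.4, -0.4]
grip_width: 0.0486
grip_force: 0.0
```

>>> {"name": "jog_arm", "arguments": {
  "motion": [
    [0,0,0,0,0,0,-1],
    [0,0,0,0,0,0,-1],
    [0,0,0,0,0,0,-1]
  ]
}}

```text
time_s: 5.95
ee_pos: [0.5867, -0.0533, 0.0115]
eef_rot: [3.141, -0.001, 0.314]
force: [-1.2, 1.3, 4.0]
grip_width: 0.0274
grip_force: 25.0
```

>>> {"name": "jog_arm", "arguments": {
  "motion": [
    [0,0,-0.035,0,0,0,-1],
    [0,0,-0.045,0,0,0,-1],
    [-0.01,0.022,-0.03,0,0,0,-1],
    [-0.018,0.04,0,0,0,0,-1],
    [-0.018,0.04,0,0,0,0,-1]
  ]
}}

```text
time_s: 6.45
ee_pos: [0.5744, -0.1655, 0.1223]
eef_rot: [3.14, -0.002, 0.315]
force: [1.2, 0.1, -1.5]
grip_width: 0.0277
grip_force: 25.0
```

>>> {"name": "jog_arm", "arguments": {
  "motion": [
    [-0.018,0.04,0,0,0,0,-1],
    [-0.018,0.04,0,0,0,0,-1],
    [-0.012,0.026,0.02,0,0,0,-1],
    [0,0,0.03,0,0,0,-1],
    [0,0,0,0,0,0,-1]
  ]
}}

```text
time_s: 6.95
ee_pos: [0.5591, -0.2799, 0.0671]
eef_rot: [-3.137, 0.004, 0.312]
force: [-0.5, 0.4, -0.1]
grip_width: 0.0274
grip_force: 25.0
```

>>> {"name": "jog_arm", "arguments": {
  "motion": [
    [0,0,0.03,0,0,0,-1],
    [0,0,0.013,0,0,0,-1],
    [0,0,0,0,0,0,-1],
    [0,0,0,0,0,0,-1],
    [0,0,0,0,0,0,0.3]
  ]
}}

```text
time_s: 7.45
ee_pos: [0.562, -0.2804, 0.0296]
eef_rot: [3.14, -0.001, 0.314]
force: [-0.2, -0.4, -0.1]
grip_width: 0.0328
grip_force: 0.0
```

>>> {"name": "jog_arm", "arguments": {
  "motion": [
    [0,0,0,0,0,0,0.3],
    [0,0,0,0,0,0,0.3],
    [0,0,-0.045,0,0,0,0.3],
    [0,0,-0.045,0,0,0,0.3],
    [0,0,-0.045,0,0,0,0.3]
  ]
}}

```text
time_s: 7.95
ee_pos: [0.5611, -0.2801, 0.165]
eef_rot: [3.142, -0.0, 0.314]
force: [0.9, -0.3, -0.0]
grip_width: 0.0611
grip_force: 0.0
```

```bash
python3 - <<'E'
from h import *
a,m=snap('top','top1.png'); b,m2=snap('scene','scene1.png')
a=a[...,::-1];b=b[...,::-1]
cv2.imwrite('pics/c2.png',np.hstack([cv2.resize(a[160:260,185:285],(400,400),interpolation=2),cv2.resize(b[200:340,110:250],(400,400),interpolation=2)]))
E
```

```text
(no output)
```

View pics/c2.png

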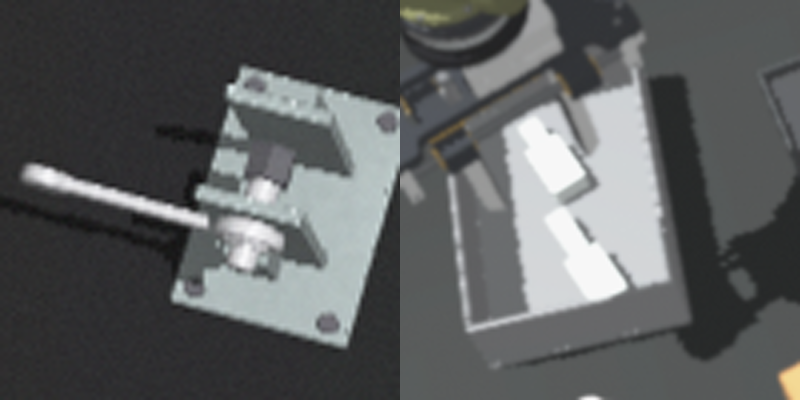

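Both halves are lying in the tote. Now moving to look down at the gap.

>>> {"name": "jog_arm", "arguments": {
  "motion": [
    [0,0,-0.034,0,0,0.1425,0.3],
    [0,0,-0.034,0,0,0.1425,0.3],
    [0,0,-0.034,0,0,0.1425,0.3],
    [0,0,-0.034,0,0,0.1425,0.3],
    [-0.0152,-0.0432,0,0,0,0,0.3]
  ]
}}

```text
time_s: 8.55
ee_pos: [0.5582, -0.2377, 0.3029]
eef_rot: [3.14, -0.007, -0.266]
force: [1.5, 1.2, -0.2]
grip_width: 0.0613
grip_force: 0.0
```

>>> {"name": "jog_arm", "arguments": {
  "motion": [
    [-0.0152,-0.0432,0,0,0,0,0.3],
    [-0.0152,-0.0432,0,0,0,0,0.3],
    [-0.0152,-0.0432,0,0,0,0,0.3],
    [-0.0152,-0.0432,0,0,0,0,0.3],
    [-0.0152,-0.0432,0,0,0,0,0.3]
  ]
}}

```text
time_s: 9.05
ee_pos: [0.5382, -0.0046, 0.2988]
eef_rot: [-3.142, 0.0, -0.256]
force: [0.6, -0.8, 0.2]
grip_width: 0.061
grip_force: 0.0
```

>>> {"name": "jog_arm", "arguments": {
  "motion": [
    [-0.0152,-0.0432,0,0,0,0,0.3],
    [-0.0152,-0.0432,0,0,0,0,0.3],
    [-0.0152,-0.0432,0,0,0,0,0.3],
    [-0.0152,-0.0432,0,0,0,0,0.3],
    [-0.0152,-0.0432,0,0,0,0,0.3]
  ]
}}

```text
time_s: 9.55
ee_pos: [0.5194, 0.2237, 0.2988]
eef_rot: [-3.142, -0.0, -0.256]
force: [1.4, 0.5, 0.3]
grip_width: 0.061
grip_force: 0.0
```

>>> {"name": "jog_arm", "arguments": {
  "motion": [
    [0,0,0,0,0,0,0.3],
    [0,0,0,0,0,0,0.3]
  ]
}}

```text
time_s: 9.75
ee_pos: [0.5197, 0.2224, 0.2985]
eef_rot: [3.141, 0.001, -0.254]
force: [0.9, 0.5, 1.0]
grip_width: 0.061
grip_force: 0.0
```

```bash
python3 - <<'E'
from h import *
m=ctrl.camera_model('top')
P=onz(m,[[254.5,185],[247.5,210.8]],.148); print(P.round(4),P.mean(0))
o=ctrl.get_obs(); print(o['time_s'],o['ee_pos'].round(4),o['eef_rot'].round(4))
a,mw=snap('wrist','w2.png'); print(proj(mw,[P.mean(0)-[0,0,.028]]))
import pickle; pickle.dump(mw,open('w2.pkl','wb'))
E
```

```text
[[0.6479 0.192  0.148 ]
 [0.5903 0.2065 0.148 ]] [0.61913999 0.19925985 0.148     ]
9.75 [0.5197 0.2224 0.2985] [ 3.141e+00  5.000e-04 -2.545e-01]
[[313.5532974  102.53615582]]
```

View pics/w2.png

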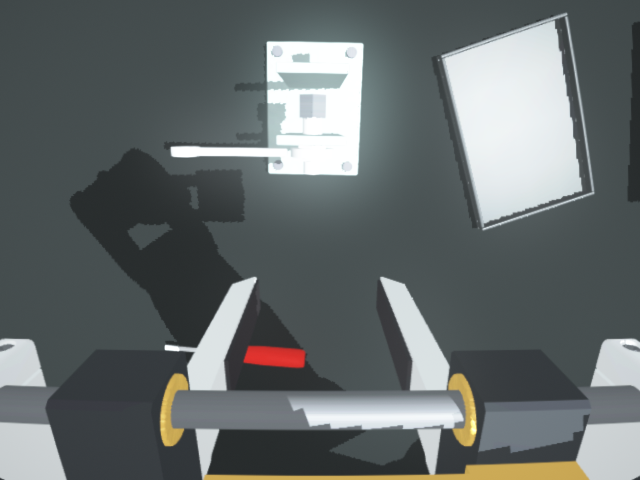

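The wrist view shows the fixture square to the image. The dark head is at (313,105), the spanner tip at (180,151), and the base corners are at (267,42), (363,43), (359,175) and (268,173).

```bash
python3 - <<'E'
from h import *
import pickle
mw=pickle.load(open('w2.pkl','rb')); a=cv2.imread('pics/w2.png'); v=cv2.cvtColor(a,cv2.COLOR_BGR2GRAY)
C=onz(mw,[[267,42],[363,43],[359,175],[268,173]],.012)
print('base',C.mean(0).round(4),[np.arctan2(*(p[1::-1])).round(3) for p in (C[0]-C[3],C[1]-C[2])],np.linalg.norm(C[0]-C[3]),np.linalg.norm(C[0]-C[1]))
print(v[105,280:350:3].tolist(), v[70:150:3,313].tolist())
roi=(v[88:122,290:336]<150).astype(np.uint8)
n,l,s,c=cv2.connectedComponentsWithStats(roi)
for i in range(1,n):
    if s[i,4]>40:
        x,y,w,h,_=s[i]; print('head',x+290,y+88,w,h, onz(mw,[[x+290+w/2,y+88+h/2],[x+290,y+88+h/2],[x+290+w,y+88+h/2]],.131).round(4).tolist())
# spanner tip height: top1 & scene1 & wrist triangulation
ms=ctrl.camera_model('scene'); b=cv2.imread('pics/scene1.png'); t=cv2.imread('pics/top1.png'); mt=ctrl.camera_model('top')
def tip(im,x0,y0,x1,y1,th=110):
    g=cv2.cvtColor(im,cv2.COLOR_BGR2GRAY)[y0:y1,x0:x1]; yy,xx=np.where(g>th); return xx+x0,yy+y0
x,y=tip(t,182,195,225,225,120); i=x<x.min()+9; pt=[x[i].mean(),y[i].mean()]
x,y=tip(b,425,190,475,225,140); i=x>x.max()-10; ps=[x[i].mean(),y[i].mean()]
print(pt,ps)
for q,m in ((pt,mt),(ps,ms)): pass
rs=[ray(mt,[pt]),ray(ms,[ps])]
A=sum(np.eye(3)-np.outer(d[0],d[0])/(d[0]@d[0]) for c,d in rs); B=sum((np.eye(3)-np.outer(d[0],d[0])/(d[0]@d[0]))@c for c,d in rs)
T=np.linalg.solve(A,B); print('tip',T.round(4),'angle',-np.arcsin((T[2]-.12)/.117))
E
```

```text
base [0.6157 0.2005 0.012 ] [np.float64(-0.28), np.float64(-0.256)] 0.14792762173694626 0.1084679950413067
[193, 195, 253, 254, 255, 254, 253, 196, 198, 198, 199, 224, 228, 228, 228, 234, 255, 255, 255, 255, 255, 255, 255, 255] [255, 190, 175, 175, 175, 178, 211, 254, 230, 216, 219, 223, 223, 223, 222, 222, 255, 255, 255, 255, 255, 255, 252, 255, 255, 251, 255]
[np.float64(195.17073170731706), np.float64(203.46341463414635)] [np.float64(456.25454545454545), np.float64(202.72727272727272)]
tip [0.6099 0.3243 0.1379] angle -0.15329156378300837
```

```bash
python3 - <<'E'
from h import *
import pickle
mw=pickle.load(open('w2.pkl','rb')); mt=ctrl.camera_model('top')
print(onz(mw,[[313,105.5],[301,105],[325,105]],.128).round(4).tolist())
print('plates',onz(mw,[[311,140.5],[313,76]],.148).round(4).tolist())
v=cv2.cvtColor(cv2.imread('pics/w2.png'),cv2.COLOR_BGR2GRAY); print(v[60:160:2,330].tolist())
print('top',onz(mt,[[252.3,198.8]],.128).round(4).tolist())
E
```

```text
[[0.6164, 0.2004, 0.128], [0.6195, 0.2105, 0.128], [0.6142, 0.19, 0.128]]
plates [[0.5885, 0.2092, 0.148], [0.6378, 0.1945, 0.148]]
[255, 255, 255, 255, 255, 255, 252, 180, 177, 177, 176, 176, 177, 179, 236, 255, 255, 255, 255, 255, 255, 255, 255, 255, 255, 255, 255, 255, 255, 255, 255, 255, 255, 255, 255, 255, 253, 196, 249, 255, 255, 255, 254, 254, 246, 255, 255, 255, 255, 255]
top [[0.6215, 0.1989, 0.128]]
```

>>> {"name": "jog_arm", "arguments": {
  "motion": [
    [0.05,-0.002,0,0,0,0,0.3],
    [0.05,-0.002,0.03,0.07,0,0,0.3],
    [0,0,0.04,0,0,0,0.3],
    [0,0,0,0,0,0,0.3]
  ]
}}

```text
time_s: 10.2
ee_pos: [0.6104, 0.2021, 0.2276]
eef_rot: [-3.076, 0.008, -0.259]
force: [-0.2, 1.4, -1.0]
grip_width: 0.061
grip_force: 0.0
```

>>> {"name": "jog_arm", "arguments": {
  "motion": [
    [0,0,0,0,0,0,0.3]
  ]
}}

```text
time_s: 10.3
ee_pos: [0.6113, 0.2038, 0.2344]
eef_rot: [-3.072, 0.0, -0.257]
force: [0.1, 0.6, 1.2]
grip_width: 0.061
grip_force: 0.0
```

>>> {"name": "jog_arm", "arguments": {
  "motion": [
    [0.007,0.01,0,0,0,0,0.3],
    [0,0,0.03,0,0,0,0.3],
    [0,0,0.03,0,0,0,0.3],
    [0,0,0,0,0,0,0.3]
  ]
}}

```text
time_s: 10.7
ee_pos: [0.6158, 0.1967, 0.1712]
eef_rot: [-3.073, 0.003, -0.256]
force: [-1.4, 0.2, -0.3]
grip_width: 0.0611
grip_force: 0.0
```

```bash
python3 - <<'E'
from h import *
o=ctrl.get_obs(); print(o['time_s'],o['ee_pos'].round(4),o['eef_rot'].round(4))
a,m=snap('wrist','w3.png')
b,m2=snap('scene'); b=b[...,::-1]
cv2.imwrite('pics/c3.png',np.hstack([cv2.resize(a[...,::-1],(440,330)),cv2.resize(b[150:270,350:480],(358,330),interpolation=2)]))
E
```

```text
10.7 [0.6158 0.1967 0.1712] [-3.0734e+00  3.0000e-03 -2.5590e-01]
```

View pics/c3.png

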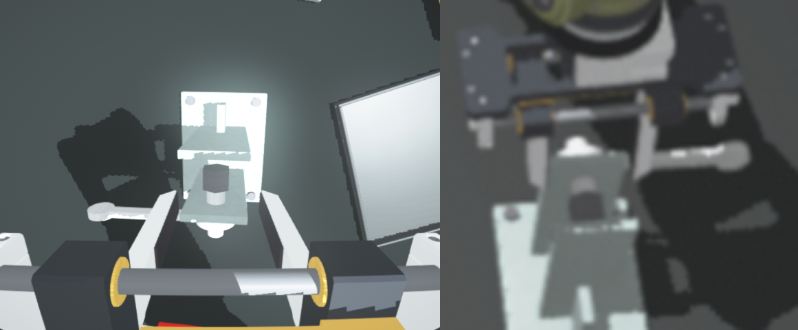

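The view shows the jaws straddling the gap, with the head at full-size pixel (313,259). I'm checking that against the predicted projection.

```bash
python3 - <<'E'
from h import *
m=ctrl.camera_model('wrist'); print(proj(m,[[.618,.1998,.13],[.618,.1998,.12]]))
a=cv2.cvtColor(cv2.imread('pics/w3.png'),cv2.COLOR_BGR2GRAY)
print(a[230:300:3,305].tolist()); print(a[258,270:360:3].tolist()); print(a[248,270:360:3].tolist())
print(onz(m,[[313,240],[313,280]],.128).round(4).tolist())
E
```

```text
[[316.44120009 261.17003977]
 [317.57318822 255.90945918]]
[193, 254, 255, 177, 118, 117, 118, 122, 121, 122, 123, 124, 123, 121, 121, 121, 133, 218, 219, 219, 219, 219, 210, 173]
[181, 181, 183, 185, 185, 173, 168, 168, 156, 122, 122, 121, 122, 123, 123, 125, 125, 127, 128, 130, 132, 167, 177, 177, 178, 181, 182, 180, 194, 255]
[184, 184, 183, 183, 184, 184, 186, 171, 155, 121, 122, 120, 118, 119, 120, 121, 123, 123, 125, 128, 132, 166, 183, 183, 183, 183, 183, 184, 234, 255]
[[0.6315, 0.1987, 0.128], [0.6052, 0.2056, 0.128]]
```

Prediction and observation agree to about 2 mm. Descending and gripping.

>>> {"name": "jog_arm", "arguments": {
  "motion": [
    [0.001,-0.001,0.025,0,0,0,0.3],
    [0,0,0.025,0,0,0,0.3],
    [0,0,0.018,0,0,0,0.3],
    [0,0,0,0,0,0,0.3],
    [0,0,0,0,0,0,0.3]
  ]
}}

```text
time_s: 11.3
ee_pos: [0.6201, 0.2027, 0.1076]
eef_rot: [-3.07, -0.003, -0.256]
force: [-0.3, 0.3, 0.5]
grip_width: 0.0613
grip_force: 0.0
```

>>> {"name": "jog_arm", "arguments": {
  "motion": [
    [0,0,0,0,0,0,-1],
    [0,0,0,0,0,0,-1],
    [0,0,0,0,0,0,-1],
    [0,0,0,0,0,0,-1],
    [0,0,0,0,0,0,-1]
  ],
  "squeeze": 40
}}

```text
time_s: 11.8
ee_pos: [0.6192, 0.2027, 0.1052]
eef_rot: [-3.071, -0.0, -0.256]
force: [5.5, 16.7, 0.9]
grip_width: 0.0247
grip_force: 9.8
```

>>> {"name": "jog_arm", "arguments": {
  "motion": [
    [0,0,0.003,0,0,0,-1],
    [0,0,0,0,0,0,-1],
    [0,0,0,0,0,0,-1],
    [0,0,0,0,0,0,-1],
    [0,0,0,0,0,0,-1]
  ]
}}

```text
time_s: 12.3
ee_pos: [0.6194, 0.2029, 0.1051]
eef_rot: [-3.071, -0.002, -0.256]
force: [-13.3, -3.1, 24.3]
grip_width: 0.0239
grip_force: 40.0
```

>>> {"name": "jog_arm", "arguments": {
  "motion": [
    [0,0,0,0,0,0,-1],
    [0,0,0,0,0,0,-1],
    [0,0,0,0,0,0,-1],
    [0,0,0,0,0,0,-1],
    [0,0,0,0,0,0,-1]
  ]
}}

```text
time_s: 12.8
ee_pos: [0.6194, 0.2029, 0.1051]
eef_rot: [-3.071, -0.001, -0.256]
force: [-12.5, -3.2, 24.6]
grip_width: 0.0243
grip_force: 40.0
```

```bash
python3 - <<'E'
from h import *
snap('scene','s_a.png'); print(ctrl.get_obs()['time_s'])
E
```

```text
12.85
```

>>> {"name": "jog_arm", "arguments": {
  "motion": [
    [0,0,0,0,0,0,-1],
    [0,0,0,0,0,0,-1],
    [0,0,0,0,0,0,-1],
    [0,0,0,0,0,0,-1],
    [0,0,0,0,0,0,-1]
  ]
}}

```text
time_s: 13.35
ee_pos: [0.6194, 0.2029, 0.1051]
eef_rot: [-3.071, -0.002, -0.256]
force: [-13.0, -3.6, 25.1]
grip_width: 0.0241
grip_force: 40.0
```

>>> {"name": "jog_arm", "arguments": {
  "motion": [
    [0,0,0,0,0,0,-1],
    [0,0,0,0,0,0,-1],
    [0,0,0,0,0,0,-1],
    [0,0,0,0,0,0,-1],
    [0,0,0,0,0,0,-1]
  ]
}}

```text
time_s: 13.85
ee_pos: [0.6194, 0.2029, 0.1051]
eef_rot: [-3.071, -0.002, -0.256]
force: [-12.8, -4.2, 25.2]
grip_width: 0.0236
grip_force: 40.0
```

>>> {"name": "jog_arm", "arguments": {
  "motion": [
    [0,0,0,0,0,0,-1],
    [0,0,0,0,0,0,-1],
    [0,0,0,0,0,0,-1],
    [0,0,0,0,0,0,-1],
    [0,0,0,0,0,0,-1]
  ]
}}

```text
time_s: 14.35
ee_pos: [0.6194, 0.2029, 0.1051]
eef_rot: [-3.071, -0.001, -0.256]
force: [-12.7, -4.1, 23.7]
grip_width: 0.0234
grip_force: 40.0
```

>>> {"name": "jog_arm", "arguments": {
  "motion": [
    [0,0,0,0,0,0,-1],
    [0,0,0,0,0,0,-1],
    [0,0,0,0,0,0,-1],
    [0,0,0,0,0,0,-1],
    [0,0,0,0,0,0,-1]
  ]
}}

```text
time_s: 14.85
ee_pos: [0.6194, 0.2029, 0.1051]
eef_rot: [-3.071, -0.002, -0.256]
force: [-13.5, -4.9, 24.0]
grip_width: 0.024
grip_force: 40.0
```

```bash
python3 - <<'E'
from h import *
snap('scene','s_b.png'); print(ctrl.get_obs()['time_s'])
E
```

```text
14.9
```

>>> {"name": "jog_arm", "arguments": {
  "motion": [
    [0,0,0,0,0,0,-1],
    [0,0,0,0,0,0,-1],
    [0,0,0,0,0,0,-1],
    [0,0,0,0,0,0,-1],
    [0,0,0,0,0,0,-1]
  ]
}}

```text
time_s: 15.4
ee_pos: [0.6194, 0.203, 0.1051]
eef_rot: [-3.07, -0.002, -0.256]
force: [-12.9, -3.1, 25.3]
grip_width: 0.0236
grip_force: 40.0
```

>>> {"name": "jog_arm", "arguments": {
  "motion": [
    [0,0,0,0,0,0,-1],
    [0,0,0,0,0,0,-1],
    [0,0,0,0,0,0,-1],
    [0,0,0,0,0,0,-1],
    [0,0,0,0,0,0,-1]
  ]
}}

```text
time_s: 15.9
ee_pos: [0.6194, 0.203, 0.1051]
eef_rot: [-3.071, -0.002, -0.256]
force: [-12.6, -3.7, 25.3]
grip_width: 0.0237
grip_force: 40.0
```

>>> {"name": "jog_arm", "arguments": {
  "motion": [
    [0,0,0,0,0,0,-1],
    [0,0,0,0,0,0,-1],
    [0,0,0,0,0,0,-1],
    [0,0,0,0,0,0,-1],
    [0,0,0,0,0,0,-1]
  ]
}}

```text
time_s: 16.4
ee_pos: [0.6194, 0.2029, 0.1051]
eef_rot: [-3.071, -0.002, -0.256]
force: [-12.9, -3.8, 24.8]
grip_width: 0.0239
grip_force: 40.0
```

>>> {"name": "jog_arm", "arguments": {
  "motion": [
    [0,0,0,0,0,0,-1],
    [0,0,0,0,0,0,-1],
    [0,0,0,0,0,0,-1],
    [0,0,0,0,0,0,-1],
    [0,0,0,0,0,0,-1]
  ]
}}

```text
time_s: 16.9
ee_pos: [0.6194, 0.2029, 0.1051]
eef_rot: [-3.071, -0.002, -0.256]
force: [-12.9, -2.8, 25.0]
grip_width: 0.0237
grip_force: 40.0
```

```bash
python3 - <<'E'
from h import *
snap('scene','s_c.png'); print(ctrl.get_obs()['time_s'])
I={k:cv2.cvtColor(cv2.imread(f'pics/{k}.png'),cv2.COLOR_BGR2GRAY).astype(np.float32) for k in ('scene0','scene1','s_a','s_b','s_c')}
w=np.outer(np.ones(24),np.ones(30)).astype(np.float32)
for p,q in (('scene0','scene1'),('scene1','s_a'),('s_a','s_b'),('s_b','s_c')):
    s=np.s_[190:218,440:470]; A,B=I[p][s],I[q][s]
    print(p,q,[round(float(x),3) for x in cv2.phaseCorrelate(A,B,cv2.createHanningWindow((30,28),cv2.CV_32F))[0]],float(np.abs(A-B).mean()))
def cen(g):
    g=g[190:218,440:470]; yy,xx=np.where(g>140); return xx.mean()+440,yy.mean()+190,len(xx)
for k in I: print(k,cen(I[k]))
E
```

```text
16.95
scene0 scene1 [-0.522, 2.866] 21.147619247436523
scene1 s_a [0.495, 2.984] 32.68571472167969
s_a s_b [0.053, 0.089] 0.4119047522544861
s_b s_c [-0.105, -0.009] 0.3976190388202667
scene0 (np.float64(451.0983606557377), np.float64(201.18852459016392), 122)
scene1 (np.float64(450.63793103448273), np.float64(203.85344827586206), 116)
s_a (np.float64(448.05), np.float64(209.325), 40)
s_b (np.float64(448.05), np.float64(209.325), 40)
s_c (np.float64(448.12820512820514), np.float64(209.25641025641025), 39)
```

The spanner has stopped: the image is unchanged over 4 s, with 40 N of grip on 24 mm flats. Handing in.

```bash
python3 -c "
from station import ctrl
print(ctrl.hand_in())"
```

```text
the job is handed in; nothing more can be done
None
```

I handed the job in at about 17 s, with both halves released in the tote and the bolt head still gripped at 40 N across its flats; camera views over 4 s showed the spanner no longer sinking, but no verdict came back.

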